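# Hold the sprung dish holder open at its dish mark

## Task

Get the sprung dish holder ready for me to lay a dish in: the capped jar standing in front of its pull knob is in the way, so put it back upright in the steel tray with the other two jars and let go of it. Then pull the holder's spring rod out by its knob until the dark ring line on the rod is at the mouth of the tube, and finish while holding it there, steady, with the knob still in the gripper. Knock no jar over, and leave the covered dish and the slide box where they are.

Things in the scene. Friction and masses are not known exactly. Their poses are not given: they have to be found in the camera images.
- holder: Sprung dish holder for a stereo microscope, heavy, does not move. Dark steel base plate 190 x 110 mm (its x, y), top face 18 mm above the bench, with a round white window and two short rubber pins at the +x end and an aluminium bearing block (40 x 38 mm, top 60 mm above the bench) at the -x end. From the block a spring tube of 21 to 25 mm diameter points along -x; the rod slides out of it along the holder's -x. Origin: centre of the underside, on the bench; z up.
- mouth (a point): Centre of the open end of the spring tube, on the rod's axis, 120 mm from the holder's origin along its -x and 45 mm above the bench. Axes as the holder's.
- rod (a joint): How far the rod is pulled out of the tube, in m: 0 at rest (where it starts), end stop at 0.060. The inner spring pulls it back: about 4 N at rest, 9 N at 0.040, 11.5 N at the stop. At 0.040 the centre of the dark ring line is exactly in the plane of the tube's mouth.
- ring (a point): Centre of the 3 mm wide dark ring line around the 10 mm steel rod, on its axis; hidden in the tube at rest, 40 mm inside the mouth. Moves with the rod.
- knob (a point): Black pull knob at the rod's outer end, moves with the rod. Axes as the holder's. A level cylindrical stem 20 mm in diameter and 26 mm long along x, origin at its centre, 45 mm above the bench; beyond it (towards -x, from 13 to 19 mm) an end flange 32 mm in diameter, against which fingers round the stem can pull. At rest 12 mm of bare rod lies between the tube's mouth and the stem.
- jar: The jar in the way: capped plastic specimen jar, 42 mm in diameter over the cap (top 17 mm; 40 mm below), 65 mm tall, about 60 g, standing on the bench 8 to 16 mm beyond the knob's flange. Origin: centre of its underside, z up its axis.
- tray: Shallow steel tray, does not move, 180 x 120 mm (its x, y) outside, walls 4 mm thick and 25 mm high, inner floor 4 mm above the bench. Origin: centre of the underside. The other jars stand in its +x half; the -x half is free.
- jar_a: One of the two same-looking jars in the tray. Origin: centre of its underside.
- jar_b: The other jar in the tray. Origin: centre of its underside.
- dish: Bystander: covered dish, 60 mm in diameter, 15 mm tall, lying on the bench beyond the holder. Origin: centre of its underside.
- slide_box: Bystander: closed grey slide box 98 x 84 x 33 mm on the bench, left of the holder. Origin: centre of its underside.

How it is judged:
By the outcome, as a careful person would: the job done as asked, in the order asked, and still so for the second after the job is handed in, while the arm keeps its last pose, push and grip.
It also fails if it takes over 54 s, if anything falls off the work surface, if the arm or the gripper's body presses on something with over 40 N, if the wrist force passes 120 N, or if a joint passes its speed limit or range.

## Robot

A 7-joint arm with a two-finger parallel gripper is mounted at the origin on the work surface. World frame = base frame: x ahead of the robot, y to its left, z up, the work surface at z = 0. Lengths are in mm, angles in rad, forces in N, time in s.
With the tool pointing down it reaches from about 350 to 900 mm from the base axis. Payload 7.2 kg.
Tool frame: the origin (TCP) lies midway between the tips of the shut fingers; the grasp point (between the pads) lies 19 mm behind it; z points along the fingers, y is the direction in which the jaws open and shut (so a half turn about z gives the same grasp; the last joint's range is limited). The gripper opens to 88 mm and grips with 3 to 60 N. Pads are 20 mm wide; open, the fingers measure 115 mm over their backs; the gripper's body (75 mm by 178 mm) begins 61 mm behind the grasp point.
Start: joints at [1.234, 0.411, -0.013, 1.596, 0.006, 1.134, -0.082], TCP at [165.972, -602.563, 222.653] pointing down, gripper open.
Joint ranges: [-2.95, 2.95], [-0.29, 1.99], [-1.47, 1.44], [0.14, 2.54], [-1.03, 4.17], [0.13, 1.85], [-2.86, 2.86]. Speed limits (rad/s): [2.39, 2.39, 3.01, 3.01, 3.14, 3.14, 3.14].

## Interface

Orientations are given as a unit quaternion [w, x, y, z].
In Python, from bench import arm gives the robot as it stands. Calls block until the motion is done:
- arm.movep(position, orientation): joint-space move of the TCP to a pose.
- arm.move_straight(position, attitude=None, feed=150, contact_N=None): straight line of the TCP; attitude=None keeps the orientation; feed is the mean speed in mm/s. With contact_N (N) it stops when the force on the tool has changed by that much, and returns True; else False.
- arm.movej(angles): joint-space move.
- arm.move_gripper(opening, effort=None): finger opening in mm; effort is the grip in N (None keeps the last); returns when the fingers have stopped.
- arm.wait(seconds).
- arm.inverse_kinematics(position, orientation): joint angles nearest the present ones, or None.
- arm.observe(): the state.
- arm.get_image(name): name is "scene" or "top" or "wrist"; returns a dict with "frame" (480x640x3 uint8, red, green, blue), "fov_y" (degrees; the focal length in pixels is half the picture's height over the tangent of half this angle, whatever the lens; pixels are square), "cx", "cy" (the principal point, pixels), "pose" (4x4, takes a point from camera to world coordinates). Camera axes: x right, y down, z forward; pixel columns grow to the right and rows downward; lengths in mm; the calibration is good to about 2 mm. A picture is of the moment at which its call begins. There is no depth.
A pose or a line that the arm cannot do raises arm.Unreachable and nothing moves.
- arm.finish_job(): hands the job in, once; it reports no verdict.
The state is a dict: "time": time; "q": joint angles; "dq": joint speeds; "effort": joint torques, N m; "ee_pos": TCP position; "tcp_rot": TCP orientation; "wrist_force": force on the tool from outside, world axes, zero at the start; "wrist_torque": the same for the moment, N m; "finger_gap": finger opening in mm.
Only numpy, scipy, OpenCV 4.12 (cv2) and the standard library are available. Lean on these libraries where they do the work, as an engineer would, in place of code of your own. Each camera call takes 0.05 s, during which the arm holds its last target. There are 200 camera calls.

## Working session

There is one attempt and no reset: what is moved stays moved. The work goes in short steps, each a Python script; the robot and the scene stay as the last script left them, time stands still between calls to the robot, and variables do not carry over. Pictures are saved under pics/ and viewed, about 8 in all and at most 12, crops included, and the job is handed in when it is done.

```bash
ls; mkdir -p pics; cat > h.py <<'E'
import numpy as np, cv2
from bench import arm
def snap(name, fn):
    d=arm.get_image(name); cv2.imwrite(fn, cv2.cvtColor(d["frame"],cv2.COLOR_RGB2BGR))
    np.savez(fn[:-4]+'.npz', fov=d["fov_y"],cx=d["cx"],cy=d["cy"],pose=np.array(d["pose"])); return d
def ray(npz,u,v):
    c=np.load(npz); f=240/np.tan(np.radians(float(c['fov']))/2); T=c['pose']
    return T[:3,3], T[:3,:3]@np.array([(u-c['cx'])/f,(v-c['cy'])/f,1])
def at_z(npz,u,v,z):
    o,d=ray(npz,u,v); return o+d*(z-o[2])/d[2]
def proj(npz,p):
    c=np.load(npz); f=240/np.tan(np.radians(float(c['fov']))/2); T=c['pose']
    q=T[:3,:3].T@(np.array(p)-T[:3,3]); return q[0]/q[2]*f+c['cx'], q[1]/q[2]*f+c['cy']
E
python3 - <<'E'
from h import *
for n in ("scene","top"):
    d=snap(n,f"pics/{n}0.png"); print(n,d["fov_y"],d["cx"],d["cy"],np.round(d["pose"],3))
s=arm.observe();print(s)
E
```

```text
pics
scene 57.1796780608664 322.2515339319125 235.95705852033703 [[ 6.350000e-01  4.570000e-01 -6.230000e-01  1.190743e+03]
 [ 7.730000e-01 -3.710000e-01  5.150000e-01 -4.786790e+02]
 [ 4.000000e-03 -8.080000e-01 -5.890000e-01  5.966230e+02]
 [ 0.000000e+00  0.000000e+00  0.000000e+00  1.000000e+00]]
top 47.49316067903937 316.25190030308124 245.64358405354363 [[-2.800000e-02 -9.950000e-01  9.500000e-02  4.596820e+02]
 [-1.000000e+00  2.800000e-02 -1.000000e-03  1.506300e+01]
 [-2.000000e-03 -9.500000e-02 -9.950000e-01  1.610374e+03]
 [ 0.000000e+00  0.000000e+00  0.000000e+00  1.000000e+00]]
{'time': 0.1, 'q': array([ 1.23382463,  0.4117913 , -0.01269045,  1.59694583,  0.00558466,
        1.13430608, -0.08220261]), 'dq': array([ 0.00049314, -0.00128822,  0.0011191 , -0.00171098,  0.00016292,
        0.00011545,  0.00025639]), 'effort': array([ 3.02709355e-03, -5.89097071e+01,  6.44082483e-01, -2.91711116e+01,
       -5.37448854e-02,  1.44641500e-02,  1.06992593e-04]), 'ee_pos': array([ 165.80279255, -602.13834761,  221.91705583]), 'tcp_rot': array([-6.93280846e-04,  9.90983872e-01,  1.33979341e-01, -1.41508422e-04]), 'wrist_force': array([ 0.89230943,  0.24252383, -0.08927242]), 'wrist_torque': array([ 0.01274396,  0.00450641, -0.02197734]), 'finger_gap': 88.00448542079052}
```

View pics/top0.png

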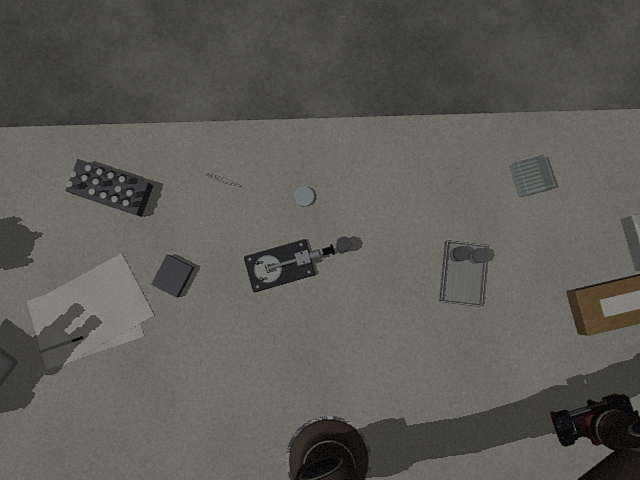

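View pics/scene0.png

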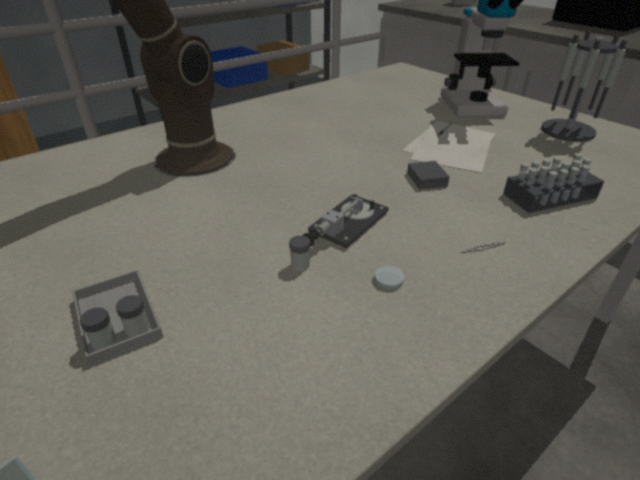

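The top view shows the holder at about (282,265), the knob (328,251), the jar in the way (345,244), and the tray (465,273) with jars near (460,254) and (482,255). I'll enlarge it next.

```bash
python3 - <<'E'
from h import *
i=cv2.imread("pics/top0.png")
a=cv2.resize(i[220:310,235:375],None,fx=5.6,fy=5.6,interpolation=cv2.INTER_CUBIC)[:300*2]
b=cv2.resize(i[230:315,425:505],None,fx=5,fy=5,interpolation=cv2.INTER_CUBIC)
a=cv2.resize(i[225:300,240:370],None,fx=3,fy=3,interpolation=cv2.INTER_CUBIC)
b=cv2.resize(i[230:315,430:505],None,fx=5,fy=5,interpolation=cv2.INTER_CUBIC)
o=np.zeros((425,390+375+10,3),np.uint8);o[:225,:390]=a;o[:425,400:775]=b
o=np.clip(o.astype(float)*1.6,0,255).astype(np.uint8)
cv2.imwrite("pics/c1.png",o)
E
```

```text
(no output)
```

View pics/c1.png

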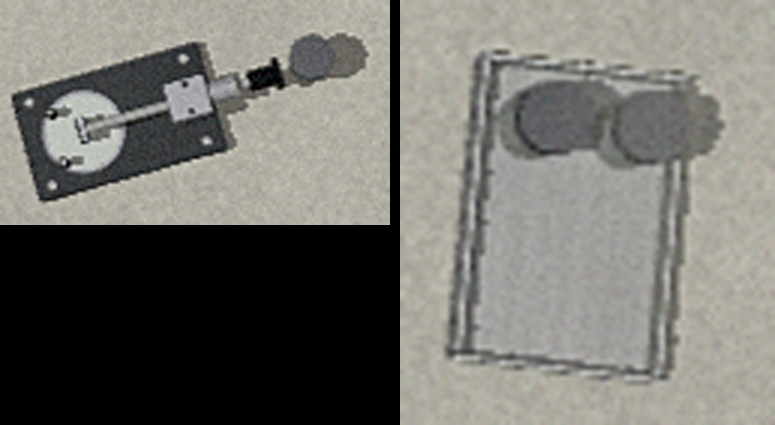

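```bash
python3 - <<'E'
from h import *
L=lambda x,y,z: at_z("pics/top0.npz",240+x/3,225+y/3,z)
R=lambda x,y,z: at_z("pics/top0.npz",430+(x-400)/5,230+y/5,z)
P=np.array([L(*p,18) for p in [(13,94),(201,42),(231,149),(43,201)]])
print(np.round(P,1), [np.linalg.norm(P[i]-P[i-1]).round(1) for i in range(4)])
c=P.mean(0); ax=(P[0]-P[1]+P[3]-P[2]);ax/=np.linalg.norm(ax)
print("holder",c.round(1),"ang",np.degrees(np.arctan2(ax[1],ax[0])))
print("mouth pred",(c-120*ax).round(1),"knob pred",(c-145*ax).round(1),"meas knob",L(264,77,50).round(1),"mouth edge",L(238,86,52).round(1))
print("jar",L(311,57,65).round(1),"pred",(c-(145+19+12+20)*ax).round(1))
T=np.array([R(*p,25) for p in [(478,50),(698,75),(670,381),(447,354)]])
print(np.round(T,1),[np.linalg.norm(T[i]-T[i-1]).round(1) for i in range(4)],T.mean(0).round(1))
print("jars",R(555,117,69).round(1),R(650,126,69).round(1))
E
```

```text
[[586.7 225.5  18. ]
 [632.5  40.8  18. ]
 [527.1  14.4  18. ]
 [481.8 198.1  18. ]] [np.float64(108.4), np.float64(190.3), np.float64(108.7), np.float64(189.2)]
holder [557.  119.7  18. ] ang 103.89587237716215
mouth pred [585.8   3.2  18. ] knob pred [591.8 -21.1  18. ] meas knob [593.7 -19.1  50. ] mouth edge [585.6   6.   52. ]
jar [610.2 -63.9  65. ] pred [604.1 -70.6  18. ]
[[ 617.4 -363.9   25. ]
 [ 599.2 -491.4   25. ]
 [ 422.3 -465.    25. ]
 [ 441.4 -337.1   25. ]] [np.float64(178.0), np.float64(128.8), np.float64(178.8), np.float64(129.3)] [ 520.1 -414.4   25. ]
jars [ 573.7 -395.1   69. ] [ 567.1 -448.5   69. ]
```

```bash
cat >> h.py <<'E'
def down(yaw): # tool x at yaw deg, y at yaw-90
    a=np.radians(yaw)/2; return [0,np.cos(a),np.sin(a),0]
YAW=103.9
E
python3 - <<'E'
from h import *
arm.movep([604,-50,230],down(YAW))
s=arm.observe();print(s["time"],s["ee_pos"],s["q"].round(2),s["wrist_force"])
d=snap("wrist","pics/w1.png");print(d["fov_y"],np.round(d["pose"],2))
cv2.imwrite("pics/w1b.png",np.clip(cv2.imread("pics/w1.png")*1.5,0,255))
E
```

```text
2.6 [603.91629088 -51.50031781 229.81874189] [ 0.54  0.48 -0.75  1.6   0.35  1.2  -0.04] [ 0.52640481 -1.38057071  0.51133052]
70.82484639632725 [[ 9.7000e-01  2.3000e-01  7.0000e-02  5.8356e+02]
 [ 2.4000e-01 -9.3000e-01 -2.8000e-01  2.7190e+01]
 [ 0.0000e+00  2.9000e-01 -9.6000e-01  3.9261e+02]
 [ 0.0000e+00  0.0000e+00  0.0000e+00  1.0000e+00]][ WARN:0@3.760] global loadsave.cpp:1063 imwrite_ Unsupported depth image for selected encoder is fallbacked to CV_8U.
```

View pics/w1b.png

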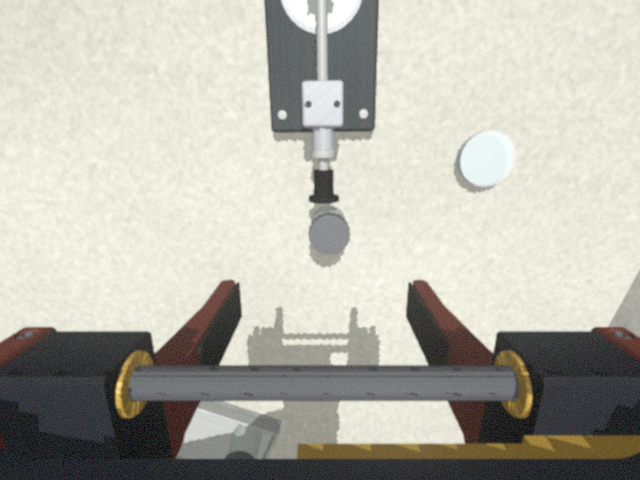

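The wrist view shows the jar cap at (329,233), the knob stem at (323,183), the flange face at row 200 and the tube mouth at (323,158).

```bash
python3 - <<'E'
from h import *
n="pics/w1.npz"
for l,u,v,z in [("jar",329,233,65),("stem c",323,183,55),("flange mid top",323,198,61),("mouth top",323,157,57),("block c",322.5,103.5,60),("plateL",272,131,18),("plateR",376,131,18),("rod over window",323,30,45)]:
    print(l,at_z(n,u,v,z).round(1))
E
```

```text
jar [610.5 -58.3  65. ]
stem c [593.1 -12.5  55. ]
flange mid top [596.4 -26.1  61. ]
mouth top [587.2  11.9  57. ]
block c [575.4  58.   60. ]
plateL [529.1  23.1  18. ]
plateR [635.5  49.2  18. ]
rod over window [560.9 119.3  45. ]
```

```bash
python3 - <<'E'
from h import *
snap("scene","pics/scene1.png"); snap("top","pics/top1.png")
i=cv2.imread("pics/scene0.png"); 
a=cv2.resize(i[190:280,270:400],None,fx=6,fy=6,interpolation=cv2.INTER_CUBIC)
cv2.imwrite("pics/c2.png",np.clip(a*1.3,0,255).astype(np.uint8))
n="pics/scene0.npz"
for l,p in [("jarA",(610.2,-63.9,65)),("jarB",(610.5,-58.3,65)),("mouthA",(585.8,3.2,57)),("mouthB",(587,11.9,57)),("flangeA",(595.4,-36,61)),("flangeB",(596.4,-26.1,61))]:
    u,v=proj(n,p); print(l,((u-270)*6).round(0),((v-190)*6).round(0))
E
```

```text
jarA 164.0 307.0
jarB 178.0 302.0
mouthA 274.0 223.0
mouthB 295.0 215.0
flangeA 203.0 266.0
flangeB 228.0 257.0
```

View pics/c2.png

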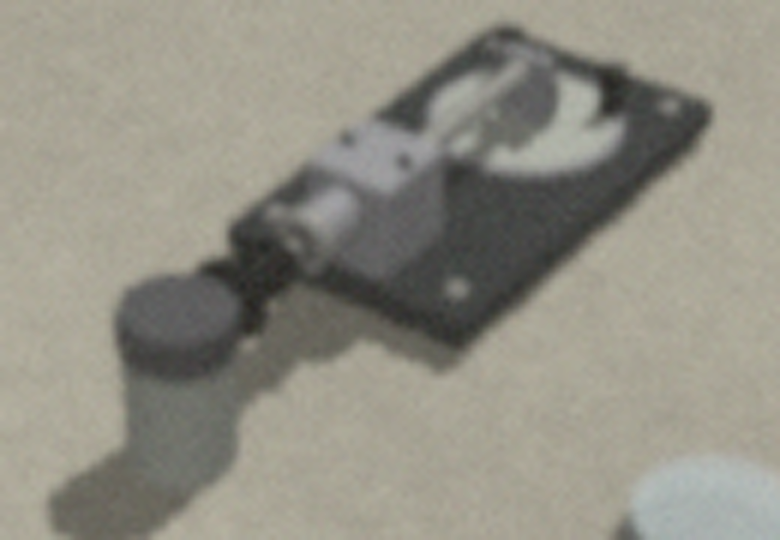

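The scene camera puts the jar at about y = -59 and the mouth at about y = 9, between the other two estimates. That is good enough to grasp the jar.

```bash
python3 - <<'E'
from h import *
def st(l):
    s=arm.observe();print(l,round(s["time"],2),s["ee_pos"].round(1),round(float(s["finger_gap"]),1),s["wrist_force"].round(1))
arm.movep([610.5,-59.5,130],down(YAW))
print(arm.move_straight([610.5,-59.5,37],feed=80,contact_N=6)); st("down")
arm.move_gripper(30,20); st("grip")
arm.move_straight([610.5,-59.5,160],feed=120); st("up")
snap("wrist","pics/w2.png")
snap("top","pics/top2.png")
arm.movep([475.5,-407,160],down(YAW)); st("over")
snap("wrist","pics/w3.png"); snap("top","pics/top3.png")
a=cv2.imread("pics/w3.png"); b=cv2.imread("pics/top3.png")[220:340,400:560]
o=np.hstack([cv2.resize(a,(480,360)),cv2.resize(b,(320,360))[:, :320]])
cv2.imwrite("pics/c3.png",np.clip(o*1.4,0,255).astype(np.uint8))
E
```

```text
False
down 4.54 [610.9 -59.5  37.6] 87.8 [-0.9  0.7 -0.1]
grip 5.33 [610.5 -59.5  37. ] 41.5 [-0.1  0.8  0.8]
up 6.5 [610.  -59.6 159.2] 41.4 [-0.1  0.1 -0.8]
over 7.99 [ 476.8 -405.2  160.2] 41.7 [ 0.3  1.  -0.9]
```

View pics/c3.png

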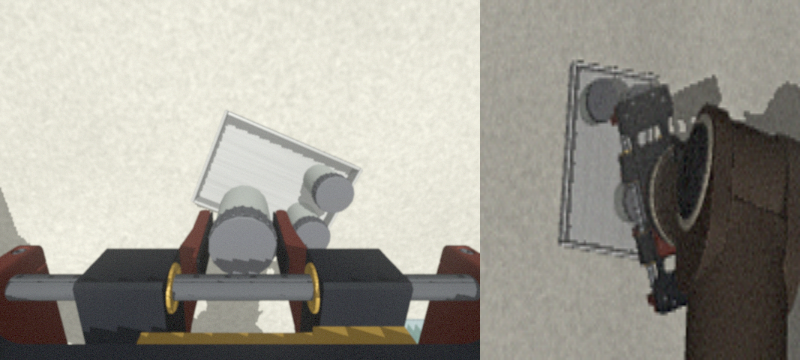

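The jar is held upright over the free half of the tray, with its neighbours clear to one side. I'll lower it now.

```bash
python3 - <<'E'
from h import *
def st(l):
    s=arm.observe();print(l,round(s["time"],2),s["ee_pos"].round(1),round(float(s["finger_gap"]),1),s["wrist_force"].round(1))
p=[475.5,-407]
arm.move_straight(p+[52],feed=100); st("near"); arm.wait(.2)
print(arm.move_straight(p+[38],feed=20,contact_N=4)); st("touch")
arm.move_gripper(60); st("open")
arm.move_straight(p+[200],feed=120); st("up")
arm.movep([592.5,-15.3,190],down(YAW)); arm.wait(.4); st("over knob")
snap("wrist","pics/w4.png"); snap("top","pics/top4.png")
a=cv2.imread("pics/w4.png"); b=cv2.imread("pics/top4.png")[225:315,420:510]
o=np.zeros((480,800,3),np.uint8); o[:, :480]=cv2.resize(a[0:320,160:480],(480,480)); o[:320,480:]=cv2.resize(b,(320,320),interpolation=cv2.INTER_CUBIC)
cv2.imwrite("pics/c4.png",np.clip(o*1.4,0,255).astype(np.uint8))
E
```

```text
near 9.32 [ 476.  -407.3   52.7] 41.3 [ 0.8  0.4 -0.7]
True
touch 10.08 [ 475.7 -406.9   40.7] 41.8 [0.1 0.2 3.5]
open 10.59 [ 474.8 -406.6   40.1] 60.0 [ 0.  -0.2 -1.1]
up 12.07 [ 475.1 -406.8  199.1] 60.0 [-0.5  0.2 -0.5]
over knob 13.99 [592.5 -15.7 190. ] 59.8 [-0.3  0.3  0. ]
```

View pics/c4.png

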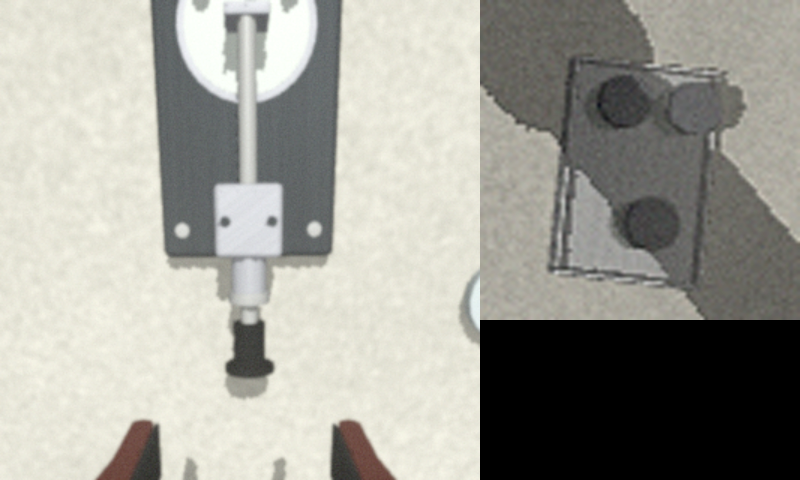

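The jar stands upright in the tray's free half. Next I measure the knob from this closer view, with the stem centre at about (327,228) and the mouth at (327,201).

```bash
python3 - <<'E'
from h import *
n="pics/w4.npz"
for l,x,y,z in [("stem start top",250,321,55),("stem/flange top",249,361,58),("flange top out",249,372,60),("mouth top",250,299,56.5),("block c",249,219,60),("plateL",167,255,18),("plateR",331,255,18)]:
    print(l,at_z(n,160+x/1.5,y/1.5,z).round(1))
for d in (0,): 
    u,v=proj(n,[592.5,-15.7,190]); print("tcp",(u-160)*1.5,v*1.5)
# fingertip check
ax=np.array([.24,-.97,0])
yv=np.array([np.sin(np.radians(YAW)),-np.cos(np.radians(YAW)),0])
for s in (-1,1):
    u,v=proj(n,np.array([592.5,-15.7,190])+s*29.9*yv); print((u-160)*1.5,v*1.5)
E
```

```text
stem start top [590.3   2.   55. ]
stem/flange top [595.6 -21.6  58. ]
flange top out [597.1 -27.7  60. ]
mouth top [587.1  15.1  56.5]
block c [575.5  58.9  60. ]
plateL [529.8  23.9  18. ]
plateR [633.1  49.3  18. ]
tcp 247.8006333083233 449.76473935748663
163.42183663035175 449.8992879159864
332.1556276719155 449.63022875362975
```

```bash
python3 - <<'E'
from h import *
arm.move_straight([592.3,-13,72],feed=120); arm.wait(.3)
s=arm.observe();print(s["time"],s["ee_pos"].round(1))
snap("wrist","pics/w5.png")
n="pics/w5.npz"; P=s["ee_pos"]
yv=np.array([np.sin(np.radians(YAW)),-np.cos(np.radians(YAW)),0])
print([tuple(np.round(proj(n,P+k*29.9*yv),1)) for k in (-1,0,1)])
a=cv2.imread("pics/w5.png")
o=cv2.resize(a[120:420,120:520],(800,600),interpolation=cv2.INTER_CUBIC)
cv2.imwrite("pics/c5.png",np.clip(o*1.6,0,255).astype(np.uint8))
E
```

```text
15.525 [592.5 -13.1  72.4]
[(np.float64(269.0), np.float64(299.9)), (np.float64(325.2), np.float64(299.8)), (np.float64(381.4), np.float64(299.8))]
```

View pics/c5.png

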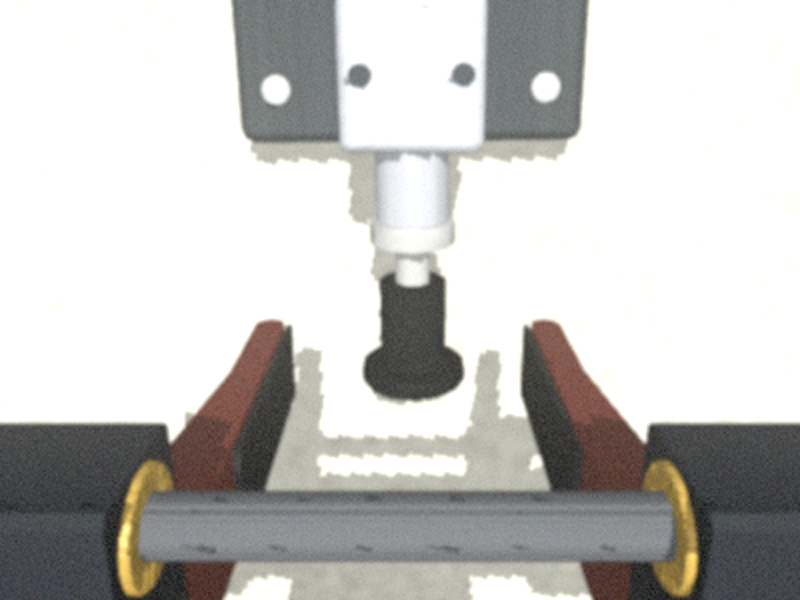

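```bash
python3 - <<'E'
from h import *
n="pics/w5.npz"
c=np.load(n)['pose']; print(c[:3,3].round(1))
for l,x,y,z in [("stem start top",412,279,55),("flange inner top",413,345,61),("stem L",381,310,45),("stem R",445,310,45),("flange L",363,371,45),("flange R",463,371,45),("mouth rim top",413,232,57),("mouth rim front top",413,248,52),("block end top",413,150,60),("plateL",245,138,18),("plateR",580,138,18)]:
    print(l,at_z(n,120+x/2,120+y/2,z).round(1))
E
```

```text
[571.8  65.5 235.2]
stem start top [589.1   3.1  55. ]
flange inner top [593.6 -14.   61. ]
stem L [583.3 -12.3  45. ]
stem R [602.2  -7.7  45. ]
flange L [582.6 -33.7  45. ]
flange R [612.9 -26.2  45. ]
mouth rim top [585.9  17.1  57. ]
mouth rim front top [587.4  11.2  52. ]
block end top [580.3  39.4  60. ]
plateL [529.1  24.   18. ]
plateR [633.4  49.7  18. ]
```

```bash
python3 - <<'E'
from h import *
n="pics/w5.npz"
for l,x,y,z in [("rod meets face",412,286,50),("face side edge",382,277,45),("face side edge",444,277,45),("flange outer top",413,398,61),("flange inner bottom",413,343,29),("mouth rim front top",413,250,57.5)]:
    print(l,at_z(n,120+x/2,120+y/2,z).round(1))
E
```

```text
rod meets face [590.1  -0.8  50. ]
face side edge [581.2  -1.9  45. ]
face side edge [599.2   2.5  45. ]
flange outer top [597.6 -30.3  61. ]
flange inner bottom [597.4 -27.9  29. ]
mouth rim front top [587.1  12.2  57.5]
```

The stem centre comes out at about (593, -12.6), agreeing to 1–3 mm across the face, flange and mouth estimates. I'll grip it and pull.

```bash
python3 - <<'E'
from h import *
ax=np.array([np.cos(np.radians(YAW)),np.sin(np.radians(YAW)),0]); yv=np.array([ax[1],-ax[0],0])
def st(l):
    s=arm.observe();print(l,round(s["time"],2),s["ee_pos"].round(1),round(float(s["finger_gap"]),1),s["wrist_force"].round(1),"Fax",(s["wrist_force"]@ax).round(1),"lat",(s["wrist_force"]@yv).round(1)); return s
p=np.array([593,-12.8,26.])
print(arm.move_straight(p,feed=50,contact_N=6)); st("down")
arm.move_gripper(10,40); s=st("grip"); p0=s["ee_pos"]
np.save("p0.npy",p)
for d in (10,25,40):
    arm.move_straight(p-d*ax,feed=30); arm.wait(.3); s=st(d); print("pulled",-(s["ee_pos"]-p0)@ax)
snap("wrist","pics/w6.png"); snap("scene","pics/scene6.png")
a=cv2.imread("pics/w6.png")
o=cv2.resize(a[60:300,220:420],(500,600),interpolation=cv2.INTER_CUBIC)
b=cv2.imread("pics/scene6.png")[200:270,285:345]
o=np.hstack([o,np.vstack([cv2.resize(b,(300,350),interpolation=cv2.INTER_CUBIC),np.zeros((250,300,3),np.uint8)])])
cv2.imwrite("pics/c6.png",np.clip(o*1.3,0,255).astype(np.uint8))
E
```

```text
False
down 16.64 [593.3 -12.8  26.3] 60.2 [ 0.3 -0.5  0.5] Fax -0.5 lat 0.2
grip 17.36 [594.1 -12.5  26.1] 19.1 [ 5.2  1.3 -3.3] Fax -0.0 lat 5.3
10 18.14 [596.  -20.   26.1] 19.1 [ 3.8  5.8 -4.2] Fax 4.7 lat 5.1
pulled 7.685043423966991
25 19.09 [599.6 -33.7  26.1] 19.2 [ 4.2  7.7 -3.7] Fax 6.5 lat 6.0
pulled 21.859737798604055
40 20.04 [603.1 -47.4  26.1] 19.1 [ 3.1  9.4 -4.2] Fax 8.3 lat 5.3
pulled 35.98870825346534
```

View pics/c6.png

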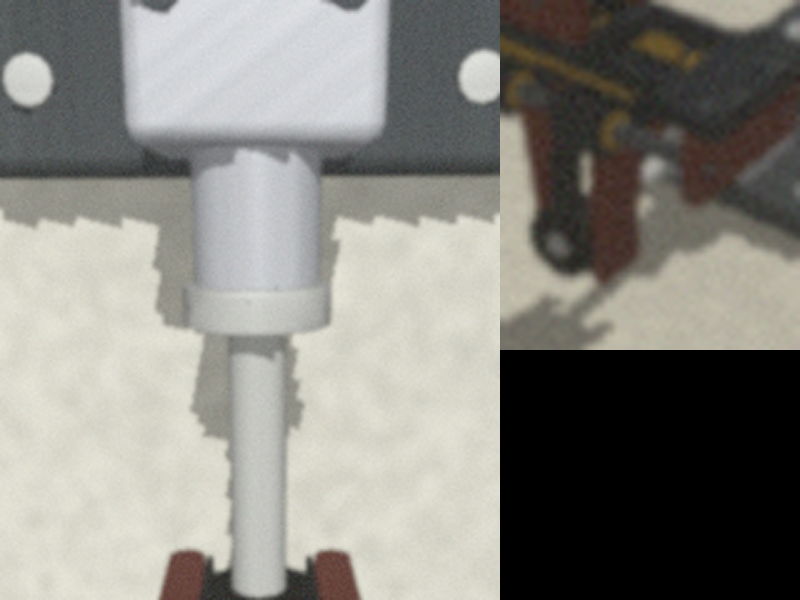

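At an actual pull of 36 mm the ring is still hidden and the mouth rim is at crop row ~333; the arm gives about 4 mm under load. I'll go on in small steps and watch the rod's brightness profile at the mouth.

```bash
cat > step.py <<'E'
from h import *
import sys
ax=np.array([np.cos(np.radians(YAW)),np.sin(np.radians(YAW)),0])
p=np.load("p0.npy"); p0=np.array([594.1,-12.5,26.1]); tiles=[]
for d in map(float,sys.argv[2:]):
    arm.move_straight(p-d*ax,feed=20); arm.wait(.4); s=arm.observe()
    fn=f"pics/r{sys.argv[1]}_{d}.png"; snap("wrist",fn); g=cv2.imread(fn)
    pr=g[175:215,318:328].mean((1,2)).round(0).astype(int)
    print(d,round(s["time"],2),"pull",round(float(-(s["ee_pos"]-p0)@ax),2),"Fax",round(float(s["wrist_force"]@ax),2),"gap",round(float(s["finger_gap"]),2),"prof",list(pr))
    tiles.append(cv2.resize(g[150:230,300:345],(270,480),interpolation=cv2.INTER_CUBIC)[:, :260])
cv2.imwrite(f"pics/t{sys.argv[1]}.png",np.clip(np.hstack(tiles[-3:])*1.3,0,255).astype(np.uint8))
E
python3 step.py a 42 43 44
```

```text
42.0 20.79 pull 37.91 Fax 8.3 gap 18.76 prof [np.int64(158), np.int64(158), np.int64(157), np.int64(157), np.int64(156), np.int64(156), np.int64(154), np.int64(155), np.int64(153), np.int64(154), np.int64(154), np.int64(152), np.int64(150), np.int64(138), np.int64(119), np.int64(107), np.int64(103), np.int64(103), np.int64(104), np.int64(103), np.int64(104), np.int64(109), np.int64(121), np.int64(136), np.int64(146), np.int64(150), np.int64(151), np.int64(151), np.int64(150), np.int64(151), np.int64(150), np.int64(151), np.int64(151), np.int64(150), np.int64(150), np.int64(150), np.int64(151), np.int64(150), np.int64(150), np.int64(150)]
43.0 21.49 pull 38.78 Fax 9.02 gap 19.26 prof [np.int64(157), np.int64(157), np.int64(156), np.int64(155), np.int64(155), np.int64(155), np.int64(154), np.int64(154), np.int64(154), np.int64(152), np.int64(147), np.int64(133), np.int64(113), np.int64(102), np.int64(103), np.int64(103), np.int64(103), np.int64(103), np.int64(105), np.int64(110), np.int64(126), np.int64(140), np.int64(147), np.int64(150), np.int64(150), np.int64(150), np.int64(151), np.int64(150), np.int64(150), np.int64(151), np.int64(151), np.int64(151), np.int64(150), np.int64(151), np.int64(150), np.int64(150), np.int64(151), np.int64(151), np.int64(150), np.int64(151)]
44.0 22.19 pull 39.68 Fax 8.7 gap 19.1 prof [np.int64(155), np.int64(155), np.int64(155), np.int64(155), np.int64(154), np.int64(154), np.int64(154), np.int64(150), np.int64(139), np.int64(115), np.int64(92), np.int64(95), np.int64(103), np.int64(102), np.int64(103), np.int64(102), np.int64(105), np.int64(113), np.int64(129), np.int64(142), np.int64(148), np.int64(151), np.int64(151), np.int64(150), np.int64(151), np.int64(151), np.int64(150), np.int64(150), np.int64(150), np.int64(150), np.int64(150), np.int64(151), np.int64(150), np.int64(150), np.int64(150), np.int64(150), np.int64(150), np.int64(151), np.int64(150), np.int64(150)]
```

View pics/ta.png

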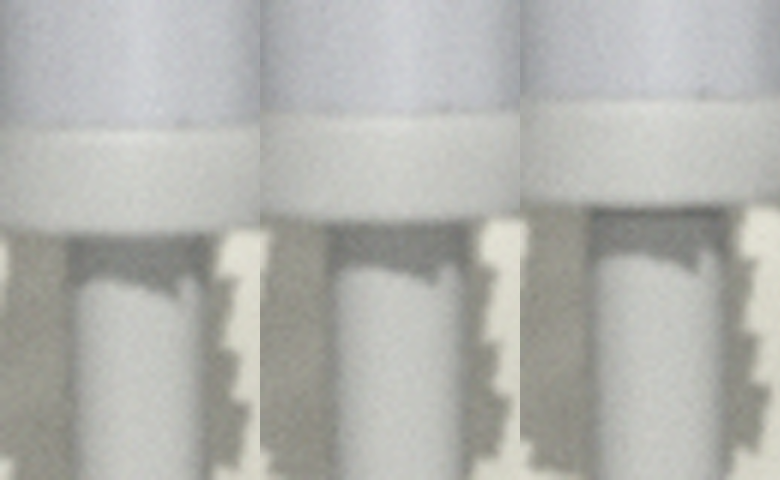

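The ring's edge is just showing below the rim at d=44; the grey band beyond it is the tube's shadow. I'll compute how much the rim hides and take a finer step.

```bash
cat > ana.py <<'E'
from h import *
import sys
ax=np.array([np.cos(np.radians(YAW)),np.sin(np.radians(YAW)),0])
for fn in sys.argv[1:]:
    n=fn[:-4]+'.npz'; C=np.load(n)['pose'][:3,3]; g=cv2.imread(fn).mean(2)
    up=[]
    pr=g[170:215,318:328].mean(1)
    # rim edge: half level 150->92
    i=next(k for k in range(45) if pr[k]<125); r=170+i-1+(pr[i-1]-125)/(pr[i-1]-pr[i])
    rod=at_z(n,323,r,50); rim=at_z(n,323,r,57)
    h=(rod-rim)@-ax
    px=1/abs((at_z(n,323,r+1,50)-at_z(n,323,r,50))@ax)
    print(fn,"rim row",round(r,2),"hidden mm",round(float(h),2),"px/mm",round(float(px),2),"rim xyz",rim.round(1),[int(v) for v in pr[i-1:i+10]])
E
python3 step.py b 44.5 45 >/dev/null; python3 ana.py pics/ra_43.0.png pics/ra_44.0.png pics/rb_44.5.png pics/rb_45.0.png; python3 -c "
from h import *
s=arm.observe();print(s['time'],s['ee_pos'],s['wrist_force'])"
```

```text
pics/ra_43.0.png rim row 186.41 hidden mm 0.88 px/mm 2.45 rim xyz [587.1  11.5  57. ] [132, 113, 102, 102, 103, 102, 102, 104, 110, 125, 140]
pics/ra_44.0.png rim row 183.58 hidden mm 0.82 px/mm 2.46 rim xyz [587.1  11.7  57. ] [138, 115, 91, 95, 102, 102, 103, 102, 105, 113, 128]
pics/rb_44.5.png rim row 182.61 hidden mm 0.8 px/mm 2.47 rim xyz [587.1  11.7  57. ] [140, 114, 78, 73, 94, 102, 102, 101, 103, 113, 127]
pics/rb_45.0.png rim row 181.36 hidden mm 0.77 px/mm 2.47 rim xyz [587.1  11.7  57. ] [135, 106, 65, 51, 73, 94, 101, 103, 104, 113, 128]
23.6417 [604.21929891 -51.78687989  26.10869442] [ 3.17368405  9.87314454 -2.98957769]
```

View pics/tb.png

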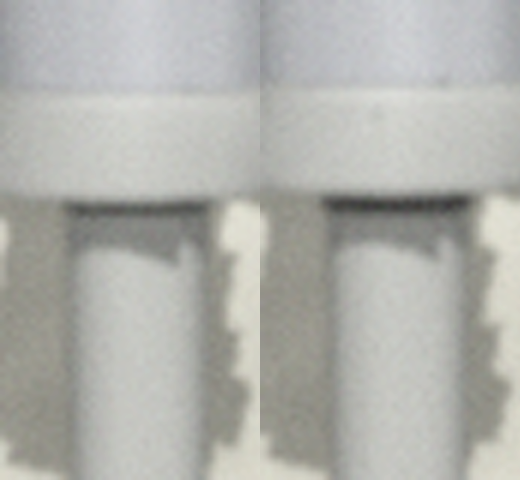

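At d=45 about 0.7 mm of ring shows, plus about 0.8 mm hidden by the rim. That is the 1.5 mm half-width, so the ring's centre is at the mouth plane. The axial force of about 8.8 N also fits the 9 N given for 0.040. I'll check that it is steady and hand in.

```bash
python3 - <<'E'
from h import *
for k in range(3):
    arm.wait(.4); s=arm.observe(); print(round(s["time"],2),s["ee_pos"].round(2),s["wrist_force"].round(1),round(float(s["finger_gap"]),1))
snap("wrist","pics/f.png"); snap("top","pics/topf.png")
a,b=[cv2.imread(f"pics/{n}.png")[225:315,420:510].astype(float).mean() for n in ("top4","topf")]; print(a,b)
import subprocess; print(subprocess.run(["python3","ana.py","pics/f.png"],capture_output=True,text=True).stdout)
arm.finish_job()
E
```

```text
24.04 [604.24 -51.78  26.11] [ 2.6 10.7 -3.2] 19.4
24.44 [604.21 -51.73  26.11] [ 3.1  9.5 -3.7] 19.3
24.84 [604.23 -51.76  26.12] [ 2.1 10.  -3.4] 19.0
90.64847736625515 90.31942386831275
pics/f.png rim row 181.37 hidden mm 0.77 px/mm 2.47 rim xyz [587.1  11.7  57. ] [135, 105, 65, 51, 71, 95, 102, 102, 105, 113, 129]

this script no longer has the robotException ignored in: <_io.TextIOWrapper mode='rw' encoding='UTF-8'>
Traceback (most recent call last):
BrokenPipeError: [Errno 32] Broken pipe
```

My analysis subprocess also imported `bench`, which seems to have taken the robot link before `finish_job` ran. I'll check the state and hand in from a clean script.

```bash
python3 - <<'E'
from bench import arm
s=arm.observe(); print(s["time"],s["ee_pos"].round(2),s["wrist_force"].round(1),s["finger_gap"])
print(arm.finish_job())
E
```

```text
24.9417 [604.26 -51.75  26.12] [ 3.3  9.7 -3.7] 18.98489495718691
the job is handed in; nothing more can be done
None
```

The jar is back upright in the free half of the steel tray, and the spring rod is held out at the ring line with the knob still in the gripper. I handed the job in at about 25 s of the 54 s allowed.

**Jar:** I gripped it by its cap, set it down until it touched the tray floor at the expected height, and let go. A top picture taken after release showed all three jars standing. My check of the tray in a later top picture was only an average-brightness comparison, and it was unchanged.

**Rod:** The final wrist picture shows about 0.7 mm of the ring beyond the mouth. The rim hides about 0.8 mm more, so the ring's centre is in the mouth plane to within about half a millimetre. The pull force was about 9 N, which fits the 9 N given for 0.040. Over the last 0.8 s the tool position varied by about 0.05 mm.

**What disagreed or failed:**
- The hand's own travel came to 40.6 mm against 40.0 mm from the picture. I went by the ring in the picture.
- The top and wrist cameras differed by 6–9 mm along the rod, so I set the knob grasp from a close wrist view.
- The first hand-in attempt did not go through because a helper script took over the robot link. The pose had not changed, and the second attempt was accepted.
- The dish and slide box were not touched, but I did not measure them again at the end.

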